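Spin check of a billiard-ball tray

TASK

The bearing of the round ball tray has been re-greased: check how it runs. Take its upright handle, set the tray turning (either way, about one turn in four to five seconds, never faster than one in two) and let go; while it coasts freely, without touching it, keep the open or closed fingers centred right above the moving handle's top, fingertips some 2 to 5 cm over it, for five seconds with the wrist camera looking down (turning slower than one turn in twenty seconds does not count). Then catch the handle between the fingers while the tray is still turning, bring it to rest gently, let go and back away, with every ball still in its cup and the other things on the table left alone.

Things in the scene. Friction and masses are not known exactly. Their poses are not given: they have to be found in the camera images.
- base: steel foot of the ball tray, 190 mm diameter, 16 mm high, fixed to the table; origin at the centre of its underside, on the tray's vertical turning axis. The tray on it is a round wooden disc, 300 mm diameter, 20 mm thick, top face 40 mm above the table
- tray (a joint): angle of the tray, rad, 0 at the start, growing counter-clockwise seen from above; no stops. Nominal mass 1.3 kg (true: 0.7 to 1.4 times that), inertia with balls about 0.02 kg m2; bearing drag 0.0015 N m per rad/s plus 0.0007 N m constant: let go at 1.3 rad/s it coasts to 0.3 rad/s in about 8 to 14 s
- axis (a point): centre of the tray's top face, on the turning axis, 40 mm above the table
- handle_top (a point): centre of the top end of the handle: a dark wooden round post, 28 mm diameter, upright on the tray 110 mm from the turning axis, from z = 40 mm to z = 165 mm, 42 mm brass collar 6 mm high at its foot; fixed to the tray and turning with it. All else on the tray is lower than 98 mm: grip the post from above with any yaw, TCP at z = 135 to 145 mm
- cup0 (a point): where the centre of billiard ball 0 belongs, in one of the five ring cups of the tray (two are empty; cup walls 15 mm high, about 54 mm inside, centres 100 mm from the turning axis); turns with the tray
- cup1 (a point): where the centre of billiard ball 1 belongs, in one of the five ring cups of the tray (two are empty; cup walls 15 mm high, about 54 mm inside, centres 100 mm from the turning axis); turns with the tray
- cup2 (a point): where the centre of billiard ball 2 belongs, in one of the five ring cups of the tray (two are empty; cup walls 15 mm high, about 54 mm inside, centres 100 mm from the turning axis); turns with the tray
- ball0_center (a point): centre of billiard ball 0: 57 mm diameter, 0.165 kg nominal, loose in its cup, top 97 mm above the table
- ball1_center (a point): centre of billiard ball 1: 57 mm diameter, 0.165 kg nominal, loose in its cup, top 97 mm above the table
- ball2_center (a point): centre of billiard ball 2: 57 mm diameter, 0.165 kg nominal, loose in its cup, top 97 mm above the table
- tumbler: bystander: drinking glass, 74 mm diameter, 110 mm high; origin at the centre of its foot
- brush: bystander: hand brush lying on the cloth; origin at its underside
- chalk: bystander: block of cue chalk, 34 x 34 x 30 mm; origin at the centre of its underside
- rack: bystander: wooden triangle for racking balls, sides about 250 mm, 45 mm high; origin at the centre of its underside
There are look-alikes about, which are no part of the job. There is more than one size of the part that bears ball2_center; the job needs the smaller.

How it is judged (in metres and radians):
On the way, in this order (a step that is already met when the one before it is completed fails the run):
1. the tray coasts, let go, at 0.8 rad/s or more ((velocity of joint tray above 0.8 rad/s or velocity of joint tray below -0.8 rad/s) and contact force between each of the arm, the fingers and base below 0.3 N), for 0.1 s.
2. for 5 s on end the TCP stays within 25 mm sideways of the handle axis, 20 to 100 mm over its top, tool down within 0.35 rad, the tray coasting untouched above 0.3 rad/s (horizontal distance between the grasp point and handle_top below 0.025 m and height (world z) of the grasp point between 0.185 and 0.265 m and angle between the grasp point's own z axis and vertical above 2.79 rad and (velocity of joint tray above 0.3 rad/s or velocity of joint tray below -0.3 rad/s) and contact force between each of the arm, the fingers and base below 0.3 N), for 5 s.
3. the fingers touch the handle while the tray still turns faster than 0.05 rad/s (contact force between the fingers and base above 1 N and (velocity of joint tray above 0.05 rad/s or velocity of joint tray below -0.05 rad/s) and horizontal distance between the grasp point and handle_top below 0.035 m and height (world z) of the grasp point below 0.184 m).
4. the fingers hold the handle and the tray has stopped (under 0.1 rad/s) (contact force between the fingers and base above 1 N and velocity of joint tray between -0.1 and 0.1 rad/s and horizontal distance between the grasp point and handle_top below 0.035 m), for 0.2 s.
At the end, for the whole second after the job is handed in: the tray is at rest (under 0.03 rad/s), the handle let go with the TCP more than 30 mm from its top, each of the three balls within 12 mm of its place in its cup, and tumbler, brush, chalk and triangle within 20 mm of where they stood (velocity of joint tray between -0.03 and 0.03 rad/s and contact force between each of the arm, the fingers and base below 0.3 N and distance between the grasp point and handle_top above 0.03 m and distance between ball0_center and cup0 below 0.012 m and distance between ball1_center and cup1 below 0.012 m and distance between ball2_center and cup2 below 0.012 m and distance of each of tumbler, brush, chalk, rack from where it was at the start of the episode below 0.02 m); the robot touches nothing.
It fails at once if a ball leaves its cup (distance between ball0_center and cup0 above 0.02 m or distance between ball1_center and cup1 above 0.02 m or distance between ball2_center and cup2 above 0.02 m).
It fails at once if the tray is spun faster than 3.5 rad/s (velocity of joint tray above 3.5 rad/s or velocity of joint tray below -3.5 rad/s).
It fails at once if the robot rams the tray with more than 100 N (contact force between the arm and base above 100 N).
It fails at once if a bystander is pushed more than 20 mm (distance of any of tumbler, brush, chalk, rack from where it was at the start of the episode above 0.02 m).
It also fails if it takes over 56 s, if anything falls off the work surface, if the arm or the gripper's body presses on something with over 40 N, if the wrist force passes 120 N, or if a joint passes its speed limit or range.

ROBOT

A 6-joint arm with a two-finger parallel gripper is mounted at the origin on the work surface. World frame = base frame: x ahead of the robot, y to its left, z up, the work surface at z = 0. Lengths are in mm, angles in rad, forces in N, time in s.
With the tool pointing down it reaches from about 275 to 1000 mm from the base axis. Payload 8.4 kg.
Tool frame: the origin (TCP) lies between the finger pads, 19 mm behind the fingertips; this is the grasp point; z points along the fingers, y is the line along which they close (so a half turn about z gives the same grasp; the last joint's range is limited). The gripper opens to 85 mm and grips with 20 to 120 N. Pads are 22 mm wide; open, the fingers measure 114 mm over their backs; the gripper's body (76 mm by 85 mm) begins 54 mm behind the grasp point. The pads swing forward as they close: fully open they stand 13 mm farther back than shut.
Start: joints at [-1.334, 0.353, 1.633, -0, 1.155, -0.002], TCP at [147.834, -607.267, 249.981] pointing down, gripper open.
Joint ranges: [-2.63, 2.63], [-0.92, 2.1], [0.06, 2.66], [-1.3, 4.44], [0, 2.69], [-3.02, 3.02]. Speed limits (rad/s): [2.22, 2.22, 2.79, 3.14, 3.14, 3.14].

INTERFACE

Orientations are given as [roll, pitch, yaw] about the fixed x, y, z axes, in that order (R = Rz(yaw) Ry(pitch) Rx(roll)).
In Python, from rig import r, cams gives the robot as it stands. The module is installed in compiled form; this text tells all that it offers.
- The arm moves only by the tool send_rows, never from a script. Its argument "targets" is one flat list of numbers, 7 for each row, row after row: the shift along the tool's x, y, z in m, then the turn, a rotation vector about the tool's x, y, z in rad, then the opening, from -1 (shut) to 1 (fully open). In form: [tx, ty, tz, wx, wy, wz, fingers, tx, ty, tz, wx, wy, wz, fingers, ...]. A call has 1 to 12 rows; each row is the pose to reach, as a shift and turn from the pose commanded when the call began, along the tool's axes at that moment; what a row does not reach only later rows make up. A row lasts 1/12 s, in which the tool goes at most 41.7 mm and 7.16 degrees, less where a joint would pass 70% of its speed; a pose out of reach is approached as far as the arm can. A call with a gripper value outside its range is refused whole. The fingers move at their own pace and stop on an object; "grip_force" is the grip in N (left out, the last holds). Time passes only in rows, so rows that repeat a pose let the fingers close. It gives the time, the measured TCP pose, the force, the opening and the grip force at its end, in the units of the state.
- r.sense(): the state, without advancing time (a new reading comes with each control period).
- cams.grab_frame(name): name is "side" or "top"; returns a dict with "color" (400x640x3 uint8, blue, green, red), "fx", "fy", "cx", "cy" (pixels), "xyz" and "attitude" of the camera in the world. Camera axes: x right, y down, z forward; pixel columns grow to the right and rows downward; lengths in mm; the calibration is good to about 2 mm. A picture is of the moment at which its call begins. There is no depth.
- r.sign_off(): hands the job in; it is judged then, once.
The state is a dict: "clock": time; "qpos": joint angles; "qvel": joint speeds; "joint_efforts": joint torques, N m; "eef_pos": TCP position; "tcp_rot": TCP orientation; "contact_force": force on the tool from outside, world axes, zero at the start; "wrist_torque": the same for the moment, N m; "opening": opening from 0.0 (shut) to 1.0 (fully open); "grasp_force": force on a finger pad.
Only numpy, scipy, OpenCV 4.12 (cv2) and the standard library are available. Lean on these libraries where they do the work, as an engineer would, in place of code of your own. Each camera call takes 0.05 s, during which the arm holds its last target. There are 200 camera calls.

## Working session

There is one attempt and no reset: what is moved stays moved. The work goes in short steps, Python scripts to look and compute and a tool call to move; the robot and the scene stay as the last step left them, time stands still between calls to the robot, and variables do not carry over. Pictures are saved under pics/ and viewed, at most 10 in all, crops included, and the job is handed in when it is done.

Besides the shell and the picture viewer there is one more tool, called after "Emit:" by a JSON object that holds its "fn" and its "kwargs". send_rows: Moves the arm, as the interface text tells. Its arguments: {"type":"object","properties":{"targets":{"type":"array"},"grip_force":{"type":"number"}},"required":["targets"]}

```bash
mkdir -p pics; ls; python3 - <<'E'
from rig import r,cams
import cv2
print(r.sense())
for n in("side","top"):
    f=cams.grab_frame(n);cv2.imwrite(f"pics/{n}0.png",f["color"]);print({k:v for k,v in f.items() if k!="color"})
E
```

```text
pics
{'clock': 0.0, 'qpos': array([-1.33440215e+00,  3.53664168e-01,  1.63415003e+00,  1.54837569e-06,
        1.15520544e+00, -2.40999252e-03]), 'qvel': array([ 1.61462802e-03,  9.48022959e-04,  7.16503071e-04, -7.93416846e-05,
        1.14770709e-03, -3.73517702e-04]), 'joint_efforts': array([-1.32578898e-03, -6.05252910e+01, -3.42063010e+01, -1.93603682e-04,
        9.69224959e-03,  8.22156653e-05]), 'eef_pos': array([ 147.7242712 , -606.81580389,  249.24485924]), 'tcp_rot': array([-3.14016567e+00, -4.85470777e-06,  2.38803536e-01]), 'contact_force': array([-0.75725144, -0.44885616, -0.30435195]), 'wrist_torque': array([-0.0127929 ,  0.01099349, -0.02527465]), 'grasp_force': 0.0, 'opening': 0.9999244510082406}
{'fx': 415.55706244849927, 'fy': 415.55706244849927, 'cx': 324.50421174853255, 'cy': 195.72328041933827, 'xyz': array([  37.06660163,  699.37743015, 1039.86074167]), 'attitude': array([-2.35985331,  0.0068397 , -2.47784794])}
{'fx': 461.94947490694113, 'fy': 461.94947490694113, 'cx': 309.14224662869754, 'cy': 198.44210961321713, 'xyz': array([ 424.62390933,  -19.80166639, 1677.31551592]), 'attitude': array([-3.01668792e+00,  9.25710912e-04, -1.59725340e+00])}
```

View pics/top0.png

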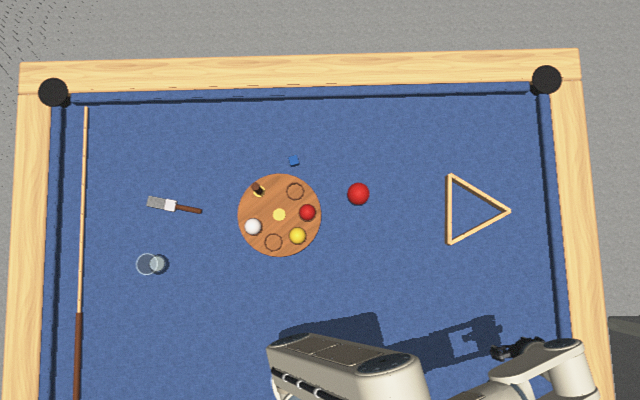

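View pics/side0.png

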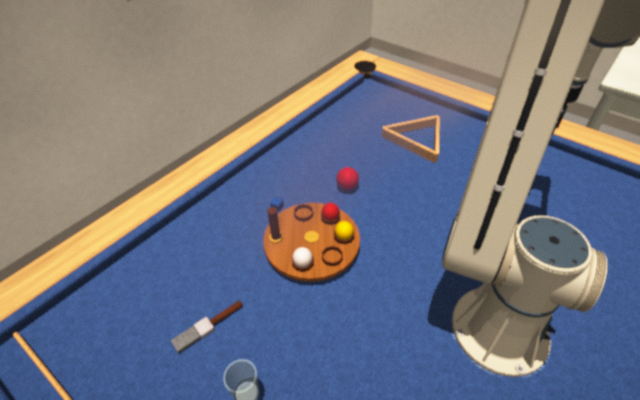

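The top view shows the tray centred near (279,214), the handle top near (257,188), and the balls at (253,226), (297,235) and (307,212). The larger red ball at (358,193) is a look-alike off the tray. The side view shows the post from its collar at (276,238) up to its top at (273,209).

```bash
cat > h.py <<'E'
import numpy as np, cv2
from scipy.spatial.transform import Rotation as R
def cast(f,u,v,z):
    d=R.from_euler('xyz',f["attitude"]).as_matrix()@np.array([(u-f["cx"])/f["fx"],(v-f["cy"])/f["fy"],1])
    return f["xyz"]+d*(z-f["xyz"][2])/d[2]
def proj(f,p):
    q=R.from_euler('xyz',f["attitude"]).as_matrix().T@(np.array(p)-f["xyz"])
    return q[:2]/q[2]*f["fx"]+[f["cx"],f["cy"]]
E
python3 - <<'E'
from h import *
from rig import cams
for n,(a,b,c,d) in(("top",(225,165,335,265)),("side",(250,195,370,290))):
    f=cams.grab_frame(n);im=f["color"]
    # not blue cloth
    m=((im[...,2].astype(int)>im[...,0].astype(int)+15)).astype(np.uint8)
    k=np.zeros_like(m);k[b:d,a:c]=m[b:d,a:c]
    cs,_=cv2.findContours(k,cv2.RETR_EXTERNAL,cv2.CHAIN_APPROX_NONE);c0=max(cs,key=cv2.contourArea)
    P=np.array([cast(f,*p[0],40)[:2] for p in cv2.convexHull(c0)])
    (x,y),rad=cv2.minEnclosingCircle(P.astype(np.float32));print(n,"disc",x,y,rad)
    # yellow hub
    hsv=cv2.cvtColor(im,cv2.COLOR_BGR2HSV)
    y=cv2.inRange(hsv,(18,120,120),(35,255,255));
    nn,l,s,ce=cv2.connectedComponentsWithStats(y)
    for i in range(1,nn):
        if s[i,4]>8 and a<ce[i][0]<c and b<ce[i][1]<d: print("yellow",s[i,4],ce[i],cast(f,*ce[i],40))
    cr=cv2.resize(im[b:d,a:c],None,fx=5,fy=5,interpolation=cv2.INTER_CUBIC);cv2.imwrite(f"pics/{n}c.png",cr)
E
```

```text
top disc 576.305419921875 85.68194580078125 149.4228057861328
yellow 15 [262.2        187.73333333] [673.29654269 143.38498694  40.        ]
yellow 29 [257.34482759 194.20689655] [650.35488282 161.06883329  40.        ]
yellow 114 [278.88596491 214.10526316] [576.89474334  85.35228156  40.        ]
yellow 214 [296.90654206 235.03738318] [500.90905908  22.98982848  40.        ]
side disc 593.3095703125 99.45609283447266 171.747802734375
yellow 274 [343.79562044 229.38686131] [514.37785071   1.97636423  40.        ]
yellow 123 [311.30894309 236.11382114] [577.8350924   85.31387297  40.        ]
yellow 18 [274.         239.72222222] [659.48695861 166.44490507  40.        ]
```

View pics/topc.png

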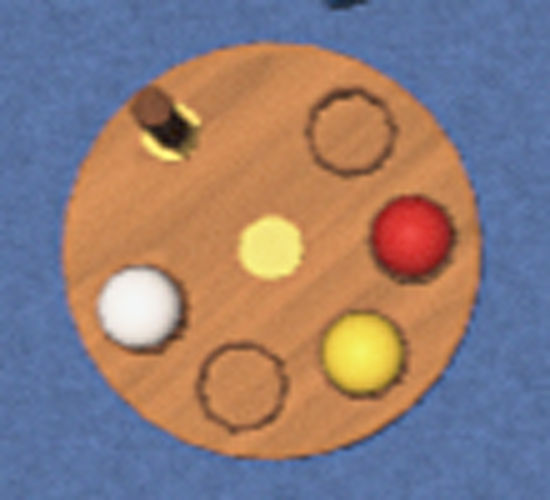

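View pics/sidec.png

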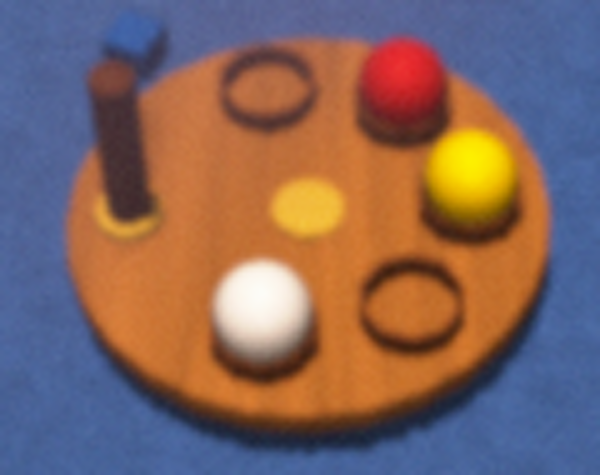

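```bash
python3 - <<'E'
from h import *
from rig import cams,r
ft=cams.grab_frame("top");fs=cams.grab_frame("side")
a=cast(ft,255.0,185.8,165);b=cast(fs,272.4,209.8,165);ax=np.array([577.3,85.4])
for p in(a,b):
    d=p[:2]-ax;print(p,np.hypot(*d),np.arctan2(d[1],d[0]))
s=r.sense();M=R.from_euler('xyz',s["tcp_rot"]).as_matrix()
th=np.arctan2(*(((a+b)/2)[:2]-ax)[::-1]);h=ax+110*np.array([np.cos(th),np.sin(th)])
print(th,h,"tool shift",M.T@(np.array([*h,215])-s["eef_pos"]),s["clock"])
# balls (z=68.5): white, yellow, red inside tray, both views
E
```

```text
[661.41648636 154.67189122 165.        ] 108.96870280763126 0.6889207802996702
[660.28550786 155.28289131 165.        ] 108.49061254941302 0.6998953964354003
0.6943960242494358 [661.82843729 155.79135806] tool shift [ 679.94124233 -619.66584945   34.99641623] 0.3
```

Emit:
{"fn": "send_rows", "kwargs": {"targets": [0.34,-0.31,0.01,0,0,0,1,0.34,-0.31,0.01,0,0,0,1,0.34,-0.31,0.01,0,0,0,1,0.34,-0.31,0.01,0,0,0,1,0.34,-0.31,0.01,0,0,0,1,0.34,-0.31,0.01,0,0,0,1,0.34,-0.31,0.01,0,0,0,1,0.34,-0.31,0.01,0,0,0,1,0.34,-0.31,0.01,0,0,0,1,0.34,-0.31,0.01,0,0,0,1,0.34,-0.31,0.01,0,0,0,1,0.34,-0.31,0.01,0,0,0,1], "grip_force": 20}}

```text
clock: 1.3
eef_pos: [407.8, -220.7, 240.1]
tcp_rot: [-3.14, -0.002, 0.243]
contact_force: [0.7, -0.0, -0.3]
opening: 0.995
grasp_force: 0.0
```

Emit:
{"fn": "send_rows", "kwargs": {"targets": [0.34,-0.31,0.025,0,0,0,-1,0.34,-0.31,0.025,0,0,0,-1,0.34,-0.31,0.025,0,0,0,-1,0.34,-0.31,0.025,0,0,0,1,0.34,-0.31,0.025,0,0,0,1,0.34,-0.31,0.025,0,0,0,1,0.34,-0.31,0.025,0,0,0,1,0.34,-0.31,0.025,0,0,0,1,0.34,-0.31,0.025,0,0,0,1,0.34,-0.31,0.025,0,0,0,1,0.34,-0.31,0.025,0,0,0,1,0.34,-0.31,0.025,0,0,0,1]}}

```text
clock: 2.3
eef_pos: [664.9, 161.5, 214.2]
tcp_rot: [-3.14, -0.003, 0.242]
contact_force: [-1.5, -0.2, 0.4]
opening: 0.997
grasp_force: 0.0
```

```bash
python3 - <<'E'
from h import *
from rig import cams,r
fs=cams.grab_frame("side");cv2.imwrite("pics/s2.png",cv2.resize(fs["color"][130:300,190:400],None,fx=3,fy=3))
s=r.sense();print(s["clock"],s["eef_pos"],s["tcp_rot"],s["qpos"])
E
```

```text
2.35 [663.46630515 159.24647055 214.07078631] [-3.14104232e+00 -5.70760687e-04  2.41900961e-01] [2.33103607e-01 4.72840007e-01 1.53376261e+00 6.12751166e-04
 1.13442421e+00 1.56173999e+00]
```

View pics/s2.png

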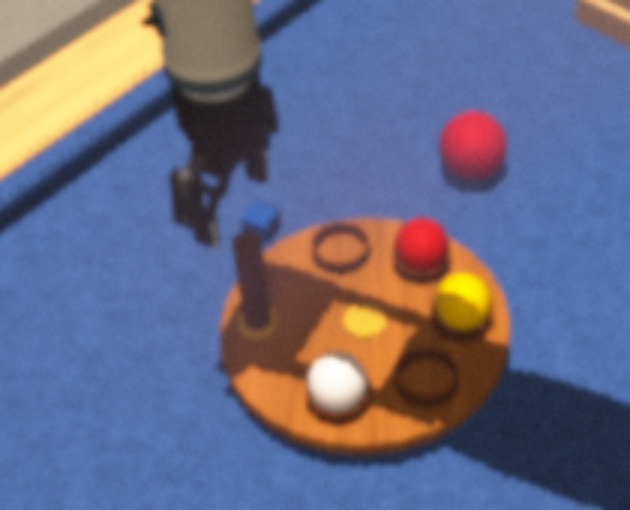

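The crop shows the open fingers straddling the point above the post top at (245,238), with the balls still in their cups. Next I descend and grip.

Emit:
{"fn": "send_rows", "kwargs": {"targets": [0,0,0.02,0,0,0,1,0,0,0.045,0,0,0,1,0,0,0.065,0,0,0,1,0,0,0.075,0,0,0,1,0,0,0.075,0,0,0,1,0,0,0.075,0,0,0,-1,0,0,0.075,0,0,0,-1,0,0,0.075,0,0,0,-1,0,0,0.075,0,0,0,-1,0,0,0.075,0,0,0,-1]}}

```text
clock: 3.18
eef_pos: [662.4, 156.0, 141.1]
tcp_rot: [3.141, -0.002, 0.239]
contact_force: [-2.4, -2.4, 7.5]
opening: 0.318
grasp_force: 20.6
```

```bash
python3 - <<'E'
from rig import r
s=r.sense();print({k:s[k] for k in("clock","eef_pos","tcp_rot","contact_force","opening","grasp_force","qpos")})
E
```

```text
{'clock': 3.1833, 'eef_pos': array([662.39498267, 156.04902592, 141.09751751]), 'tcp_rot': array([ 3.14149514e+00, -1.56070727e-03,  2.38844748e-01]), 'contact_force': array([-2.44209867, -2.40211931,  7.50224873]), 'opening': 0.3183730750574707, 'grasp_force': 20.555421710014343, 'qpos': array([ 2.29199502e-01,  5.44817080e-01,  1.59276760e+00, -9.78324004e-05,
        1.00244640e+00,  1.56120375e+00])}
```

```bash
cat >> h.py <<'E'
AX=np.array([577.3,85.4]);PSI=0.239
def rows(C,th,z,rad=110.2):
    """C commanded xyz mm; th,z lists -> tool shifts in m"""
    o=[]
    for t,zz in zip(th,z):
        d=AX+rad*np.array([np.cos(t),np.sin(t)])-C[:2]
        o.append([round((np.cos(PSI)*d[0]+np.sin(PSI)*d[1])/1e3,3),round((np.sin(PSI)*d[0]-np.cos(PSI)*d[1])/1e3,3),round((C[2]-zz)/1e3,3)])
    return o
def step(C,s):
    s=np.array(s)*1e3;return np.array([C[0]+np.cos(PSI)*s[0]+np.sin(PSI)*s[1],C[1]+np.sin(PSI)*s[0]-np.cos(PSI)*s[1],C[2]-s[2]])
def coast(th0,w0,dt,b=.075,c=.035):  # after dt seconds, w0>0
    k=c/b;e=np.exp(-b*np.asarray(dt));return th0+(w0+k)*(1-e)/b-k*np.asarray(dt)
E
python3 - <<'E'
from h import *
C=np.array([661.8,156.1,140.]);k=np.arange(1,13)
o=rows(C,.6946+.7*(k/12)**2,[140]*12);print(o)
C=step(C,o[-1]);print("C",C)
th=1.3946+1.4*np.where(k<=2,k,2)/12; th=np.where(k>2,coast(th,1.4,(k-2)/12),th)
z=np.interp(k,[7,12],[140,205]);o=rows(C,th,z);print(o,th[-1]);print(step(C,o[-1]))
E
```

```text
[[np.float64(-0.0), np.float64(-0.0), np.float64(0.0)], [np.float64(-0.001), np.float64(-0.002), np.float64(0.0)], [np.float64(-0.002), np.float64(-0.004), np.float64(0.0)], [np.float64(-0.004), np.float64(-0.007), np.float64(0.0)], [np.float64(-0.006), np.float64(-0.011), np.float64(0.0)], [np.float64(-0.01), np.float64(-0.016), np.float64(0.0)], [np.float64(-0.014), np.float64(-0.022), np.float64(0.0)], [np.float64(-0.019), np.float64(-0.028), np.float64(0.0)], [np.float64(-0.026), np.float64(-0.034), np.float64(0.0)], [np.float64(-0.034), np.float64(-0.04), np.float64(0.0)], [np.float64(-0.043), np.float64(-0.047), np.float64(0.0)], [np.float64(-0.054), np.float64(-0.052), np.float64(0.0)]]
C [597.02491882 193.8384268  140.        ]
[[np.float64(-0.012), np.float64(-0.005), np.float64(0.0)], [np.float64(-0.025), np.float64(-0.008), np.float64(0.0)], [np.float64(-0.038), np.float64(-0.009), np.float64(0.0)], [np.float64(-0.05), np.float64(-0.009), np.float64(0.0)], [np.float64(-0.063), np.float64(-0.008), np.float64(0.0)], [np.float64(-0.075), np.float64(-0.005), np.float64(0.0)], [np.float64(-0.087), np.float64(-0.001), np.float64(0.0)], [np.float64(-0.098), np.float64(0.004), np.float64(-0.013)], [np.float64(-0.108), np.float64(0.01), np.float64(-0.026)], [np.float64(-0.118), np.float64(0.018), np.float64(-0.039)], [np.float64(-0.126), np.float64(0.026), np.float64(-0.052)], [np.float64(-0.134), np.float64(0.035), np.float64(-0.065)]] 2.7469859921979354
[475.11943406 128.11131834 205.        ]
```

Emit:
{"fn": "send_rows", "kwargs": {"targets": [0,0,0,0,0,0,-1,-0.001,-0.002,0,0,0,0,-1,-0.002,-0.004,0,0,0,0,-1,-0.004,-0.007,0,0,0,0,-1,-0.006,-0.011,0,0,0,0,-1,-0.01,-0.016,0,0,0,0,-1,-0.014,-0.022,0,0,0,0,-1,-0.019,-0.028,0,0,0,0,-1,-0.026,-0.034,0,0,0,0,-1,-0.034,-0.04,0,0,0,0,-1,-0.043,-0.047,0,0,0,0,-1,-0.054,-0.052,0,0,0,0,-1]}}

```text
clock: 4.18
eef_pos: [596.8, 194.3, 140.4]
tcp_rot: [3.141, -0.001, 0.239]
contact_force: [2.1, -1.7, 5.9]
opening: 0.322
grasp_force: 20.5
```

Emit:
{"fn": "send_rows", "kwargs": {"targets": [-0.012,-0.005,0,0,0,0,-1,-0.025,-0.008,0,0,0,0,-1,-0.038,-0.009,0,0,0,0,1,-0.05,-0.009,0,0,0,0,1,-0.063,-0.008,0,0,0,0,1,-0.075,-0.005,0,0,0,0,1,-0.087,-0.001,0,0,0,0,1,-0.098,0.004,-0.013,0,0,0,1,-0.108,0.01,-0.026,0,0,0,1,-0.118,0.018,-0.039,0,0,0,1,-0.126,0.026,-0.052,0,0,0,1,-0.134,0.035,-0.065,0,0,0,1]}}

```text
clock: 5.18
eef_pos: [473.0, 128.0, 204.8]
tcp_rot: [-3.141, 0.002, 0.239]
contact_force: [0.4, 0.0, 0.4]
opening: 1.001
grasp_force: 0.0
```

```bash
cat >> h.py <<'E'
def blobs(f):
    """ball angles about AX for white,yellow,red at z 68.5, and radius"""
    im=f["color"];hsv=cv2.cvtColor(im,cv2.COLOR_BGR2HSV);out={}
    M={"white":cv2.inRange(hsv,(0,0,120),(179,70,255)),"yellow":cv2.inRange(hsv,(22,150,100),(34,255,255)),
       "red":cv2.inRange(hsv,(0,200,60),(4,255,255))|cv2.inRange(hsv,(172,200,60),(179,255,255))}
    for n,m in M.items():
        k,l,s,ce=cv2.connectedComponentsWithStats(m)
        for i in range(1,k):
            if s[i,4]<60: continue
            p=cast(f,s[i,0]+s[i,2]/2-.5,s[i,1]+s[i,3]/2-.5,68.5);d=p[:2]-AX
            if 85<np.hypot(*d)<115: out.setdefault(n,[]).append((round(float(np.arctan2(d[1],d[0])),3),round(float(np.hypot(*d))),int(s[i,4])))
    return out
E
python3 - <<'E'
from h import *
f={}
for n in("top","side"):
    f={**cv2_f} if 0 else None
    im=cv2.imread(f"pics/{n}0.png")
    cal={"top":dict(fx=461.94947,fy=461.94947,cx=309.142,cy=198.442,xyz=np.array([424.62390933,-19.80166639,1677.31551592]),attitude=[-3.01668792,9.2571e-4,-1.5972534]),
     "side":dict(fx=415.557,fy=415.557,cx=324.504,cy=195.723,xyz=np.array([37.0666,699.3774,1039.8607]),attitude=[-2.35985331,.0068397,-2.47784794])}[n]
    print(n,blobs({**cal,"color":im}))
from rig import cams,r
for n in("top","side"):
    t=r.sense()["clock"];f=cams.grab_frame(n);cv2.imwrite(f"pics/{n}3.png",f["color"]);print(t,n,blobs(f))
s=r.sense();print(s["clock"],s["eef_pos"],s["opening"],s["contact_force"])
E
```

```text
top {'white': [(2.006, 100, 211)], 'yellow': [(-2.456, 100, 182)]}
side {'white': [(1.998, 103, 277)], 'yellow': [(-2.434, 100, 220)], 'red': [(-1.527, 103, 125)]}
5.1833 top {'white': [(-2.074, 101, 214)], 'yellow': [(-0.233, 102, 180)]}
5.2333 side {'white': [(-2.143, 112, 259)], 'yellow': [(-0.186, 110, 127)], 'red': [(0.705, 104, 124)]}
5.2833 [474.05088554 127.61350677 206.01642042] 0.9979199685526167 [ 0.2010889   0.90434183 -0.77464344]
```

```bash
python3 - <<'E'
from h import *
C=np.array([475.12,128.11,205.]);k=np.arange(1,9)
th=coast(2.912,1.42,.1+k/12)
o=rows(C,th,np.minimum(220,205+5*k));print(np.array(o).tolist());print(step(C,o[-1]),th[-1])
E
```

```text
[[-0.019, 0.043, -0.005], [-0.021, 0.055, -0.01], [-0.021, 0.068, -0.015], [-0.02, 0.08, -0.015], [-0.018, 0.093, -0.015], [-0.014, 0.104, -0.015], [-0.009, 0.116, -0.015], [-0.003, 0.126, -0.015]]
[502.03340181   4.98133233 220.        ] 3.959867112946003
```

Emit:
{"fn": "send_rows", "kwargs": {"targets": [-0.019,0.041,-0.005,0,0,0,1,-0.021,0.055,-0.01,0,0,0,1,-0.021,0.068,-0.015,0,0,0,1,-0.02,0.08,-0.015,0,0,0,1,-0.018,0.093,-0.015,0,0,0,1,-0.014,0.104,-0.015,0,0,0,1,-0.009,0.116,-0.015,0,0,0,1,-0.003,0.126,-0.015,0,0,0,1]}}

```text
clock: 5.95
eef_pos: [502.6, 4.3, 219.3]
tcp_rot: [-3.141, 0.001, 0.239]
contact_force: [-0.3, 0.7, 0.2]
opening: 1.0
grasp_force: 0.0
```

```bash
cat > look.py <<'E'
from h import *
from rig import cams,r
OFF={"top":{"white":1.312,"yellow":-3.150},"side":{"white":1.304,"yellow":-3.128,"red":-2.221}}
s=r.sense();d=s["eef_pos"][:2]-AX;print("tcp",s["clock"],s["eef_pos"].round(1),"th",np.arctan2(d[1],d[0])%6.2832,np.hypot(*d))
for n in("top","side"):
    t=r.sense()["clock"];f=cams.grab_frame(n);cv2.imwrite(f"pics/{n}_{t:.2f}.png",f["color"])
    print(t,n,{c:[((a-OFF[n].get(c,0))%(2*np.pi),rr,ar) for a,rr,ar in v] for c,v in blobs(f).items()})
E
python3 look.py
```

```text
tcp 5.95 [502.6   4.3 219.3] th 3.9679574778629667 110.24170885153568
5.95 top {'white': [(3.955185307179586, 101, 202)], 'yellow': [(3.9859999999999998, 102, 186)]}
6.0 side {'yellow': [(3.968, 103, 177)], 'red': [(4.049, 105, 280)]}
```

```bash
cat > plan.py <<'E'
import sys
from h import *
# args: C x y z, theta, omega at tref, elapsed since tref, n rows, z end, [b c]
x,y,z,th,w,el,n,ze=map(float,sys.argv[1:9]);n=int(n);C=np.array([x,y,z]);k=np.arange(1,n+1)
T=coast(th,w,el+k/12);o=rows(C,T,np.linspace(z,ze,n+1)[1:]);print(np.array(o).tolist());print(step(C,o[-1]).round(2),"th",T[-1])
E
python3 plan.py 502.03 4.98 220 3.97 1.34 .1 12 220
```

```text
[[0.018, 0.021, 0.0], [0.027, 0.029, 0.0], [0.037, 0.035, 0.0], [0.048, 0.041, 0.0], [0.059, 0.045, 0.0], [0.07, 0.048, 0.0], [0.082, 0.049, 0.0], [0.093, 0.05, 0.0], [0.104, 0.049, 0.0], [0.115, 0.047, 0.0], [0.126, 0.045, 0.0], [0.136, 0.041, 0.0]]
[643.87  -2.66 220.  ] th 5.364231141404975
```

Emit:
{"fn": "send_rows", "kwargs": {"targets": [0.018,0.021,0,0,0,0,1,0.027,0.029,0,0,0,0,1,0.037,0.035,0,0,0,0,1,0.048,0.041,0,0,0,0,1,0.059,0.045,0,0,0,0,1,0.07,0.048,0,0,0,0,1,0.082,0.049,0,0,0,0,1,0.093,0.05,0,0,0,0,1,0.104,0.049,0,0,0,0,1,0.115,0.047,0,0,0,0,1,0.126,0.045,0,0,0,0,1,0.136,0.041,0,0,0,0,1]}}

```text
clock: 7.05
eef_pos: [645.0, -2.2, 219.9]
tcp_rot: [3.142, -0.0, 0.239]
contact_force: [-0.2, 0.2, -0.2]
opening: 0.998
grasp_force: 0.0
```

```bash
sed -i 's/for n in("top","side")/for n in("top",)/' look.py; python3 look.py
```

```text
tcp 7.05 [645.   -2.2 219.9] th 5.370407879170855 110.68701972460745
7.05 top {'yellow': [(5.339, 103, 188)]}
```

```bash
python3 plan.py 643.87 -2.66 220 5.335 1.18 .05 12 220
```

```text
[[0.013, -0.007, 0.0], [0.022, -0.013, 0.0], [0.03, -0.019, 0.0], [0.037, -0.027, 0.0], [0.044, -0.035, 0.0], [0.05, -0.043, 0.0], [0.055, -0.052, 0.0], [0.059, -0.061, 0.0], [0.062, -0.071, 0.0], [0.064, -0.08, 0.0], [0.066, -0.09, 0.0], [0.066, -0.1, 0.0]]
[684.32 110.12 220.  ] th 6.5076730723290215
```

Emit:
{"fn": "send_rows", "kwargs": {"targets": [0.013,-0.007,0,0,0,0,1,0.022,-0.013,0,0,0,0,1,0.03,-0.019,0,0,0,0,1,0.037,-0.027,0,0,0,0,1,0.044,-0.035,0,0,0,0,1,0.05,-0.043,0,0,0,0,1,0.055,-0.052,0,0,0,0,1,0.059,-0.061,0,0,0,0,1,0.062,-0.071,0,0,0,0,1,0.064,-0.08,0,0,0,0,1,0.066,-0.09,0,0,0,0,1,0.066,-0.1,0,0,0,0,1]}}

```text
clock: 8.1
eef_pos: [684.3, 111.0, 220.0]
tcp_rot: [-3.142, -0.0, 0.239]
contact_force: [-0.1, 0.1, 0.5]
opening: 1.001
grasp_force: 0.0
```

```bash
python3 look.py
```

```text
tcp 8.1 [684.3 111.  220. ] th 0.23501172482070035 110.06653472600267
8.1 top {}
```

```bash
python3 - <<'E'
import cv2
a=cv2.imread("pics/top_8.10.png")[150:290,200:360];cv2.imwrite("pics/c8.png",cv2.resize(a,None,fx=4,fy=4))
E
```

```text
(no output)
```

View pics/c8.png

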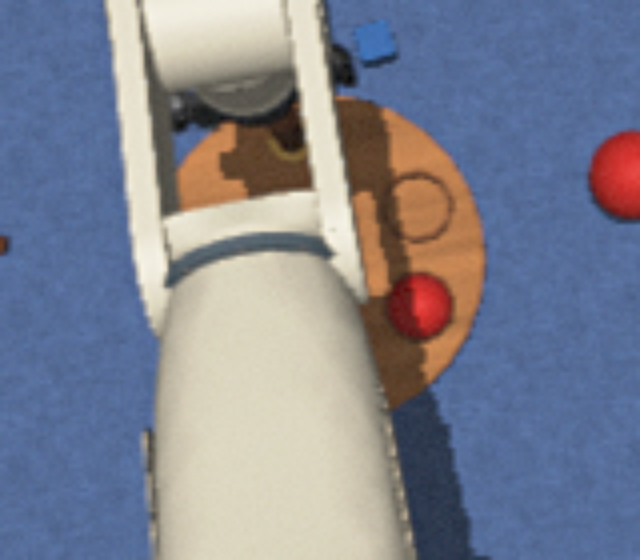

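The crop shows the arm covering most of the tray, with the red ball at (420,306), one empty cup at (420,206) and the post foot near (290,140) under the gripper. I'll track the red ball from here.

```bash
sed -i 's/(0,200,60),(4,255,255)/(0,170,50),(6,255,255)/; s/(172,200,60)/(168,170,50)/' h.py; sed -i 's/"yellow":-3.150}/"yellow":-3.150,"red":0.0}/' look.py
python3 - <<'E'
from h import *
from rig import cams,r
cal=dict(fx=461.94947,fy=461.94947,cx=309.142,cy=198.442,xyz=np.array([424.62390933,-19.80166639,1677.31551592]),attitude=[-3.01668792,9.2571e-4,-1.5972534])
for n in("top0","top_5.95","top_7.05","top_8.10"):
    print(n,blobs({**cal,"color":cv2.imread(f"pics/{n}.png")}))
for u,v in((307,212),(304.6,226.1)):
    d=cast(cal,u,v,68.5)[:2]-AX;print(np.arctan2(d[1],d[0]),np.hypot(*d))
E
python3 plan.py 684.32 110.12 220 6.49 1.05 .05 12 220
```

```text
top0 {'white': [(2.006, 100, 211)], 'yellow': [(-2.456, 100, 182)], 'red': [(-1.535, 99, 196)]}
top_5.95 {'white': [(-1.016, 101, 202)], 'yellow': [(0.836, 102, 186)], 'red': [(1.759, 103, 194)]}
top_7.05 {'yellow': [(2.189, 103, 188)]}
top_8.10 {'red': [(-2.066, 103, 192)]}
-1.5536281502476468 100.31901381609413
-2.052201779528163 102.29593525577903
[[-0.0, -0.013, 0.0], [-0.002, -0.022, 0.0], [-0.004, -0.032, 0.0], [-0.007, -0.04, 0.0], [-0.01, -0.049, 0.0], [-0.015, -0.057, 0.0], [-0.02, -0.064, 0.0], [-0.025, -0.072, 0.0], [-0.031, -0.078, 0.0], [-0.037, -0.084, 0.0], [-0.044, -0.09, 0.0], [-0.051, -0.095, 0.0]]
[612.28 190.35 220.  ] th 7.5314094087241
```

```bash
sed -i 's/b=.075,c=.035/b=.1,c=.047/' h.py; sed -i 's/"red":0.0/"red":-2.229/' look.py
python3 plan.py 684.32 110.12 220 6.447 .975 .05 12 220
```

```text
[[0.0, -0.007, 0.0], [-0.001, -0.016, 0.0], [-0.002, -0.024, 0.0], [-0.004, -0.033, 0.0], [-0.007, -0.041, 0.0], [-0.01, -0.048, 0.0], [-0.014, -0.055, 0.0], [-0.018, -0.062, 0.0], [-0.023, -0.069, 0.0], [-0.028, -0.075, 0.0], [-0.033, -0.081, 0.0], [-0.039, -0.086, 0.0]]
[626.07 184.44 220.  ] th 7.393810648628461
```

Emit:
{"fn": "send_rows", "kwargs": {"targets": [0,-0.007,0,0,0,0,1,-0.001,-0.016,0,0,0,0,1,-0.002,-0.024,0,0,0,0,1,-0.004,-0.033,0,0,0,0,1,-0.007,-0.041,0,0,0,0,1,-0.01,-0.048,0,0,0,0,1,-0.014,-0.055,0,0,0,0,1,-0.018,-0.062,0,0,0,0,1,-0.023,-0.069,0,0,0,0,1,-0.028,-0.075,0,0,0,0,1,-0.033,-0.081,0,0,0,0,1,-0.039,-0.086,0,0,0,0,1]}}

```text
clock: 9.15
eef_pos: [625.6, 184.8, 220.0]
tcp_rot: [-3.142, -0.0, 0.239]
contact_force: [0.7, -0.5, 0.4]
opening: 0.999
grasp_force: 0.0
```

```bash
python3 look.py
```

```text
tcp 9.15 [625.6 184.8 220. ] th 1.1190157156558964 110.52539145447354
9.15 top {'yellow': [(1.16, 103, 192)], 'red': [(1.1660000000000001, 102, 196)]}
```

```bash
sed -i 's/b=.1,c=.047/b=.085,c=.04/' h.py
python3 plan.py 626.07 184.44 220 7.44 .885 .05 12 220
```

```text
[[-0.015, -0.01, 0.0], [-0.022, -0.014, 0.0], [-0.029, -0.017, 0.0], [-0.036, -0.02, 0.0], [-0.043, -0.022, 0.0], [-0.051, -0.024, 0.0], [-0.058, -0.025, 0.0], [-0.066, -0.025, 0.0], [-0.073, -0.026, 0.0], [-0.08, -0.025, 0.0], [-0.087, -0.024, 0.0], [-0.094, -0.023, 0.0]]
[529.3  184.53 220.  ] th 8.307580451391454
```

Emit:
{"fn": "send_rows", "kwargs": {"targets": [-0.015,-0.01,0,0,0,0,1,-0.022,-0.014,0,0,0,0,1,-0.029,-0.017,0,0,0,0,1,-0.036,-0.02,0,0,0,0,1,-0.043,-0.022,0,0,0,0,1,-0.051,-0.024,0,0,0,0,1,-0.058,-0.025,0,0,0,0,1,-0.066,-0.025,0,0,0,0,1,-0.073,-0.026,0,0,0,0,1,-0.08,-0.025,0,0,0,0,1,-0.087,-0.024,0,0,0,0,1,-0.094,-0.023,0,0,0,0,1]}}

```text
clock: 10.2
eef_pos: [528.8, 184.1, 220.0]
tcp_rot: [3.142, -0.0, 0.239]
contact_force: [-0.7, -0.3, -0.1]
opening: 1.001
grasp_force: 0.0
```

```bash
python3 look.py
```

```text
tcp 10.2 [528.8 184.1 220. ] th 2.0274082166542438 110.00355280831445
10.2 top {'white': [(2.0211853071795858, 103, 199)], 'yellow': [(2.009, 102, 180)], 'red': [(2.0300000000000002, 101, 187)]}
```

```bash
python3 plan.py 529.3 184.53 220 8.303 .76 .05 12 220
```

```text
[[-0.01, 0.003, 0.0], [-0.017, 0.005, 0.0], [-0.023, 0.008, 0.0], [-0.029, 0.011, 0.0], [-0.035, 0.014, 0.0], [-0.04, 0.018, 0.0], [-0.045, 0.021, 0.0], [-0.05, 0.025, 0.0], [-0.055, 0.03, 0.0], [-0.059, 0.034, 0.0], [-0.063, 0.039, 0.0], [-0.067, 0.044, 0.0]]
[474.62 125.92 220.  ] th 9.045017055461456
```

Emit:
{"fn": "send_rows", "kwargs": {"targets": [-0.01,0.003,0,0,0,0,1,-0.017,0.005,0,0,0,0,1,-0.023,0.008,0,0,0,0,1,-0.029,0.011,0,0,0,0,1,-0.035,0.014,0,0,0,0,1,-0.04,0.018,0,0,0,0,1,-0.045,0.021,0,0,0,0,1,-0.05,0.025,0,0,0,0,1,-0.055,0.03,0,0,0,0,1,-0.059,0.034,0,0,0,0,1,-0.063,0.039,0,0,0,0,1,-0.067,0.044,0,0,0,0,1]}}

```text
clock: 11.25
eef_pos: [474.5, 125.3, 220.0]
tcp_rot: [3.142, -0.0, 0.239]
contact_force: [-0.5, -0.1, 0.3]
opening: 1.002
grasp_force: 0.0
```

```bash
python3 look.py
```

```text
tcp 11.25 [474.5 125.3 220. ] th 2.771454625439166 110.25416217195684
11.25 top {'white': [(2.735185307179586, 101, 212)], 'yellow': [(2.7359999999999998, 102, 184)], 'red': [(2.747, 102, 196)]}
```

```bash
python3 - <<'E'
from h import *
C=np.array([474.62,125.92,220.]);k=np.arange(1,13)
T=coast(9.022,.645,.05+k/12);o=rows(C,T,np.interp(k,[0,7],[220,140]));print(np.array(o).tolist());C=step(C,o[-1]);print(C,T[-1])
# decelerate: w from .53 to 0 over 1 s, 12 rows
w=.645-.13+.0;th=T[-1]+w*(k/12-.5*(k/12)**2);o=rows(C,th,[140]*12);print(np.array(o).tolist(),step(C,o[-1]))
E
```

```text
[[-0.003, 0.005, 0.011], [-0.006, 0.01, 0.023], [-0.009, 0.015, 0.034], [-0.011, 0.021, 0.046], [-0.013, 0.026, 0.057], [-0.015, 0.031, 0.069], [-0.017, 0.036, 0.08], [-0.018, 0.041, 0.08], [-0.019, 0.047, 0.08], [-0.019, 0.052, 0.08], [-0.02, 0.057, 0.08], [-0.02, 0.062, 0.08]]
[469.86582869  60.94771472 140.        ] 9.648498731205855
[[0.0, 0.005, 0.0], [0.0, 0.009, 0.0], [0.0, 0.012, 0.0], [0.001, 0.016, 0.0], [0.001, 0.019, 0.0], [0.002, 0.021, 0.0], [0.002, 0.023, 0.0], [0.002, 0.025, 0.0], [0.003, 0.026, 0.0], [0.003, 0.027, 0.0], [0.003, 0.028, 0.0], [0.003, 0.028, 0.0]] [479.40902702  34.45380285 140.        ]
```

Emit:
{"fn": "send_rows", "kwargs": {"targets": [-0.003,0.005,0.011,0,0,0,1,-0.006,0.01,0.023,0,0,0,1,-0.009,0.015,0.034,0,0,0,1,-0.011,0.021,0.046,0,0,0,1,-0.013,0.026,0.057,0,0,0,1,-0.015,0.031,0.069,0,0,0,1,-0.017,0.036,0.08,0,0,0,1,-0.018,0.041,0.08,0,0,0,-1,-0.019,0.047,0.08,0,0,0,-1,-0.019,0.052,0.08,0,0,0,-1,-0.02,0.057,0.08,0,0,0,-1,-0.02,0.062,0.08,0,0,0,-1], "grip_force": 20}}

```text
clock: 12.3
eef_pos: [470.4, 60.5, 140.7]
tcp_rot: [-3.142, -0.001, 0.239]
contact_force: [-3.7, 3.9, 5.8]
opening: 0.323
grasp_force: 21.4
```

Emit:
{"fn": "send_rows", "kwargs": {"targets": [0,0.005,0,0,0,0,-1,0,0.009,0,0,0,0,-1,0,0.012,0,0,0,0,-1,0.001,0.016,0,0,0,0,-1,0.001,0.019,0,0,0,0,-1,0.002,0.021,0,0,0,0,-1,0.002,0.023,0,0,0,0,-1,0.002,0.025,0,0,0,0,-1,0.003,0.026,0,0,0,0,-1,0.003,0.027,0,0,0,0,-1,0.003,0.028,0,0,0,0,-1,0.003,0.028,0,0,0,0,-1]}}

```text
clock: 13.3
eef_pos: [479.4, 34.2, 140.4]
tcp_rot: [-3.142, 0.0, 0.239]
contact_force: [-3.9, 0.4, 6.0]
opening: 0.323
grasp_force: 21.4
```

Emit:
{"fn": "send_rows", "kwargs": {"targets": [0,0,0,0,0,0,-1,0,0,0,0,0,0,-1,0,0,0,0,0,0,-1,0,0,0,0,0,0,-1,0,0,0,0,0,0,-1,0,0,0,0,0,0,-1,0,0,0,0,0,0,-1,0,0,0,0,0,0,-1]}}

```text
clock: 13.97
eef_pos: [479.4, 34.2, 140.4]
tcp_rot: [3.142, 0.0, 0.239]
contact_force: [-3.0, 0.5, 6.2]
opening: 0.32
grasp_force: 21.4
```

Emit:
{"fn": "send_rows", "kwargs": {"targets": [0,0,0,0,0,0,1,0,0,0,0,0,0,1,0,0,0,0,0,0,1,0,0,0,0,0,0,1,0,0,0,0,0,0,1,0,0,0,0,0,0,1,0,0,-0.02,0,0,0,1,0,0,-0.045,0,0,0,1,0,0,-0.07,0,0,0,1,0,0,-0.095,0,0,0,1,0,0,-0.12,0,0,0,1,0,0,-0.14,0,0,0,1]}}

```text
clock: 14.97
eef_pos: [479.7, 34.4, 281.9]
tcp_rot: [3.141, -0.001, 0.239]
contact_force: [0.5, -0.1, -0.6]
opening: 0.998
grasp_force: 0.0
```

Emit:
{"fn": "send_rows", "kwargs": {"targets": [0,0,-0.02,0,0,0,1,0,0,-0.04,0,0,0,1,0,0,-0.04,0,0,0,1,0,0,-0.04,0,0,0,1,0,0,-0.04,0,0,0,1,0,0,-0.04,0,0,0,1,0,0,-0.04,0,0,0,1,0,0,-0.04,0,0,0,1,0,0,-0.04,0,0,0,1,0,0,-0.04,0,0,0,1,0,0,-0.04,0,0,0,1,0,0,-0.04,0,0,0,1]}}

```text
clock: 15.97
eef_pos: [479.5, 34.4, 319.9]
tcp_rot: [-3.142, 0.0, 0.239]
contact_force: [-0.5, 0.1, 0.2]
opening: 0.998
grasp_force: 0.0
```

```bash
python3 look.py; for i in 1 2 3 4 5 6; do python3 -c "
from rig import cams
cams.grab_frame('side')"; done; python3 look.py; python3 -c "
import cv2,glob
f=sorted(glob.glob('pics/top_1[5-9]*'))[-1];cv2.imwrite('pics/end.png',cv2.resize(cv2.imread(f)[150:290,130:360],None,fx=3,fy=3))"
```

```text
tcp 15.9667 [479.5  34.4 319.9] th 3.6222992567744776 110.32147157816705
15.9667 top {'yellow': [(3.671, 98, 188)], 'red': [(3.678, 101, 187)]}
tcp 16.3167 [479.5  34.4 320. ] th 3.622264766613875 110.32561590035321
16.3167 top {'yellow': [(3.671, 98, 182)], 'red': [(3.678, 101, 187)]}
```

View pics/end.png

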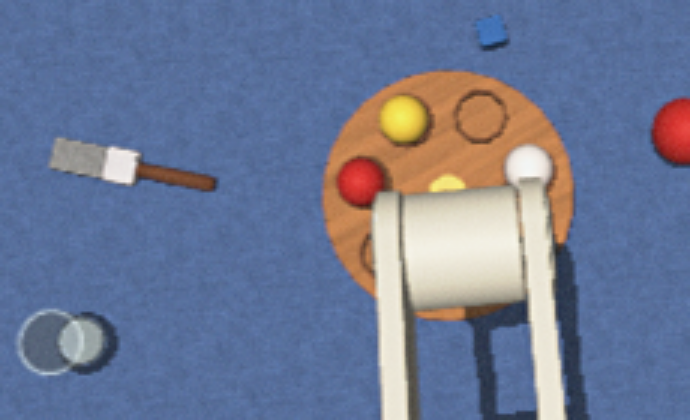

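The picture shows the tray at rest: the red (360,181), yellow (403,119) and white (528,166) balls are in their cups, and the brush, tumbler and chalk are where they were. I'm handing in.

```bash
python3 -c "
from rig import r
print(r.sign_off())"
```

```text
the job is handed in; nothing more can be done
None
```

The job is handed in, with no verdict returned: I spun the tray to about 1.4 rad/s, kept the fingers over its handle for over five seconds of free coasting, caught it, stopped it gently and let go, with all three balls in their cups and the tumbler, brush and chalk unmoved; the triangle was outside the last picture, but the arm only passed well above it.

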